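# Calibrate the hardware counting scale

### The arm

A 6-joint arm with a two-finger parallel gripper is mounted at the origin on the work surface. World frame = base frame: x ahead of the robot, y to its left, z up, the work surface at z = 0. Lengths are in m, angles in degrees, forces in N, time in s.
With the tool pointing down it reaches from about 0.425 to 0.95 m from the base axis. Payload 3.5 kg.
Tool frame: the origin (TCP) lies on the centre line of the jaws, within the pads' length; the fingertips stand 11 mm ahead of it and the grasp point (between the pads) lies 8 mm behind it; z points along the fingers, y is the line along which they close (so a half turn about z gives the same grasp; the last joint's range is limited). The gripper opens to 85 mm and grips with 20 to 120 N. Pads are 22 mm wide; open, the fingers measure 114 mm over their backs; the gripper's body (76 mm by 85 mm) begins 54 mm behind the grasp point. The pads swing forward as they close: fully open they stand 13 mm farther back than shut.
Start: joints at [58.614, 16.404, 90.338, -0, 73.258, -8.594], TCP at [0.261, 0.622, 0.242] pointing down, gripper open.
Joint ranges: [-158.93, 158.93], [-51.34, 127.21], [12.03, 142.37], [-87.48, 267.48], [13.55, 161.25], [-162.69, 162.69]. Speed limits (degrees/s): [159.86, 159.86, 180, 180, 180, 180].

### API

Orientations are given as [roll, pitch, yaw] about the fixed x, y, z axes, in that order (R = Rz(yaw) Ry(pitch) Rx(roll)).
In Python, from cell import telemetry, snapshot, calibration, workorder gives the robot as it stands.
- The arm moves only by the tool play_rows, never from a script. Its argument "motion" is a list of rows, each a list of 5 numbers: the closure, from 0 (fully open) to 1 (shut), then the shift along the tool's x, y, z in mm, then the turn about the tool's z in rad. In form: [[hand, dx, dy, dz, turn], ...]. A call has 1 to 10 rows; each row shifts and turns the commanded pose from where the row before left it, along the tool's axes as they then stand; what a row does not reach is not made up. A row lasts 1/8 s, in which the tool goes at most 62.5 mm and 10.7 degrees, less where a joint would pass 70% of its speed; a pose out of reach is approached as far as the arm can. A call is refused whole if a number of a shift passes 62.5 or a number of a turn 0.188, either way. A call with a gripper value outside its range is refused whole. The fingers move at their own pace and stop on an object; "force" is the grip in N (left out, the last holds). Time passes only in rows, so rows that do not move let the fingers close. It gives the time, the measured TCP pose, the force, the opening and the grip force at its end, in the units of the state.
- telemetry.observe(): the state, without advancing time (a new reading comes with each control period).
- snapshot(name): name is "scene" or "top" or "wrist"; returns (picture, depth): 420x560x3 uint8, red, green, blue; 420x560 float32, m along the optical axis (not along the pixel's ray), 0 where there is no reading.
- calibration(name): a dict with "camera_matrix" (3x3 intrinsics, pixels), "origin" and "rotation" of the camera in the world. Camera axes: x right, y up, looking along -z (the intrinsics and any distortion apply to the point x, -y, -z); pixel columns grow to the right and rows downward; lengths in m; the calibration is good to about 2 mm. A picture is of the moment at which its call begins: read the wrist's pose just before it. calibration takes no time and is no camera call; for the wrist camera it gives the pose at the moment of the call.
- workorder.close_job(): hands the job in; it is judged then, once.
The state is a dict: "time": time; "joint_positions": joint angles; "qd": joint speeds; "tau": joint torques, N m; "position": TCP position; "ee_rot": TCP orientation; "wrist_force": force on the tool from outside, world axes, zero at the start; "torque": the same for the moment, N m; "gripper_width": finger opening in m; "grasp_force": force on a finger pad.
Only numpy, scipy, OpenCV 4.12 (cv2) and the standard library are available. Lean on these libraries where they do the work, as an engineer would, in place of code of your own. Each camera call takes 0.05 s, during which the arm holds its last target. There are 200 camera calls.

### The job

Calibrate the counting scale: lift the dark grey lid off its round clear guard by the knob, lay it aside flat on the bench, knob up, and with the pan still empty press the blue zero key and then the yellow calibrate key. Then fetch the brass weight from its cradle, stand it upright in the middle of the pan, let go of it and press the green confirm key. Press each key right down on its own and let it come back up; leave the red and white keys alone, set the lid and the weight down gently, and leave everything else on the bench where it is.

Things in the scene. Friction and masses are not known exactly. Their poses are not given: they have to be found in the camera images.
- scale: bench counting scale, fixed, pale grey housing 320 (x) x 220 (y) mm. Origin under its centre; its -x side is the front with the keys, +x the rear. Front key deck 45 mm above the bench, a sloping dark display behind it rising to about 72 mm, rear deck 70 mm high
- pan_centre (a point): centre of the top face of the round steel pan (110 mm across), 80 mm above the bench, 65 mm behind the scale's origin (its +x). Round it, on the same axis, stands the fixed clear guard: a tube of 132 mm inner and 140 mm outer diameter with its rim 137 mm above the bench (57 mm above the pan). The pan does not move under load
- lid: loose round dark grey lid, 146 mm across, 140 to 220 g, lying on the guard at the start. Origin at the centre of its underside, z up through the knob: a step 126 mm across (0 to 5 mm) that drops inside the guard, a disc 146 mm across (5 to 10 mm) that rests on the rim, and in the middle an aluminium knob 28 to 30 mm across from 22 to 40 mm on a thinner stem
- cradle: fixed wooden cradle, left or right of the scale. Origin under the centre of its board 125 (x) x 90 (y) x 8 mm, with edge strips along both long sides (14 mm high, 39 to 45 mm from the middle). A felt-lined V support runs along x in the middle, 50 mm long and 36 mm wide in all: narrower than the weight, so fingers pass down on both sides of the weight
- weight: loose brass weight, 500 g, 72 mm long. Origin at the centre of its flat base, x axis from base to knob: cylinder 38 mm across from 0 to 46 mm, thin neck, knob 28 mm across from 57 to 71 mm; centre of mass 31 mm from the base. At the start it lies level in the cradle, axis 40 mm above the bench; x points up when it stands. On the pan it rises 15 mm above the guard's rim
- red (a joint): travel of the red spring key, 0 up to 0.005 m right down; it takes 1.5 N to start and 5 N at the bottom
- red_key (a point): centre of the top of the red key, a square cap 26 x 26 mm, 55 mm above the bench; one of five keys in a row, 42 mm apart, along the scale's front: 84 mm to the left (+y of the scale)
- blue (a joint): travel of the blue spring key, 0 up to 0.005 m right down; it takes 1.5 N to start and 5 N at the bottom
- blue_key (a point): centre of the top of the blue key, a square cap 26 x 26 mm, 55 mm above the bench; one of five keys in a row, 42 mm apart, along the scale's front: 42 mm to the left
- yellow (a joint): travel of the yellow spring key, 0 up to 0.005 m right down; it takes 1.5 N to start and 5 N at the bottom
- yellow_key (a point): centre of the top of the yellow key, a square cap 26 x 26 mm, 55 mm above the bench; one of five keys in a row, 42 mm apart, along the scale's front: in the middle
- white (a joint): travel of the white spring key, 0 up to 0.005 m right down; it takes 1.5 N to start and 5 N at the bottom
- white_key (a point): centre of the top of the white key, a square cap 26 x 26 mm, 55 mm above the bench; one of five keys in a row, 42 mm apart, along the scale's front: 42 mm to the right (-y)
- green (a joint): travel of the green spring key, 0 up to 0.005 m right down; it takes 1.5 N to start and 5 N at the bottom
- green_key (a point): centre of the top of the green key, a square cap 26 x 26 mm, 55 mm above the bench; one of five keys in a row, 42 mm apart, along the scale's front: 84 mm to the right
- jar: bystander: amber glass glue jar with a metal cap, 66 mm across, 72 mm tall; origin under its centre
- stock_a: bystander: gold cardboard stock box with white labels, 75 x 62 x 50 mm tall; origin under its centre
- awl: bystander: awl with an orange handle, lying along its x axis, 160 mm long, about 30 mm thick; origin under its centre
- buckle: bystander: flat black plastic bag buckle, 79 x 56 x 10 mm; origin under its centre
- tape: bystander: roll of tan tape lying flat, 96 mm across, 20 mm tall; origin under its centre
- can: bystander: aluminium can with a paper label, 56 mm across, 95 mm tall; origin under its centre

How it is judged:
By the outcome, as a careful person would: the job done as asked, in the order asked, and still so for the second after the job is handed in, with the robot touching nothing.
It also fails if it takes over 72 s, if anything falls off the work surface, if the arm or the gripper's body presses on something with over 40 N, if the wrist force passes 120 N, or if a joint passes its speed limit or range.

## Working session

There is one attempt and no reset: what is moved stays moved. The work goes in short steps, Python scripts to look and compute and a tool call to move; the robot and the scene stay as the last step left them, time stands still between calls to the robot, and variables do not carry over. Pictures are saved under pics/ and viewed, at most 10 in all, crops included, and the job is handed in when it is done.

Besides the shell and the picture viewer there is one more tool, called after "Emit:" in YAML: its name, and indented under it one key for each argument. play_rows: Moves the arm, as the interface text tells. Its arguments: {"type":"object","properties":{"motion":{"type":"array","items":{"type":"array","items":{"type":"number"}}},"force":{"type":"number"}},"required":["motion"]}

```bash
ls; mkdir -p pics; cat > h.py <<'E'
import numpy as np, cv2
from cell import telemetry, snapshot, calibration, workorder
def world(c,d,u,v,z=None):
    K=np.array(c["camera_matrix"]);R=np.array(c["rotation"]);o=np.array(c["origin"])
    r=np.array([(u-K[0,2])/K[0,0],-(v-K[1,2])/K[1,1],-1.0])
    w=R@r
    if z is not None: return o+w*(z-o[2])/w[2]
    return o+w*d
E
python3 - <<'E'
from h import *
for n in("top","scene"):
    p,d=snapshot(n);c=calibration(n);cv2.imwrite(f"pics/{n}0.png",p[:,:,::-1]);np.savez(f"{n}0.npz",p=p,d=d,**{k:np.array(v) for k,v in c.items() if k in("camera_matrix","origin","rotation")})
    print(c)
print(telemetry.observe())
E
```

```text
pics
{'camera_matrix': array([[381.88938387,   0.        , 285.57368076],
       [  0.        , 381.88938387, 209.07954781],
       [  0.        ,   0.        ,   1.        ]]), 'origin': array([0.32345767, 0.03575894, 1.08702188]), 'rotation': array([ 11.8479184 ,  -0.23205025, -80.2168475 ])}
{'camera_matrix': array([[449.77326461,   0.        , 272.85808472],
       [  0.        , 449.77326461, 207.06241834],
       [  0.        ,   0.        ,   1.        ]]), 'origin': array([ 1.19885259, -0.78677659,  1.08889539]), 'rotation': array([46.77128747,  0.19319999, 38.34086744])}
{'time': 0.1, 'joint_positions': array([ 5.86134057e+01,  1.64504909e+01,  9.04139028e+01,  2.05392073e-03,
        7.32594850e+01, -8.59429036e+00]), 'qd': array([ 0.02348273, -0.11590186, -0.12023854,  0.06476159,  0.05574115,
       -0.01955763]), 'tau': array([ 2.03793534e-04, -4.07298231e+01, -2.93701726e+01, -2.17956385e-04,
        3.42433203e-03,  2.45199274e-06]), 'position': array([0.261154  , 0.62181653, 0.24106562]), 'ee_rot': array([-1.79877806e+02, -2.04555587e-02,  1.57207081e+02]), 'wrist_force': array([ 0.01013798,  0.18193241, -0.08373052]), 'torque': array([-0.03926454, -0.00108491, -0.00600817]), 'grasp_force': 0.0, 'gripper_width': 0.08536064253403354}
```

View pics/top0.png

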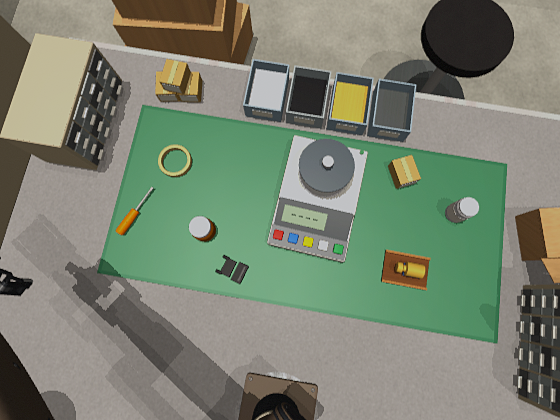

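View pics/scene0.png

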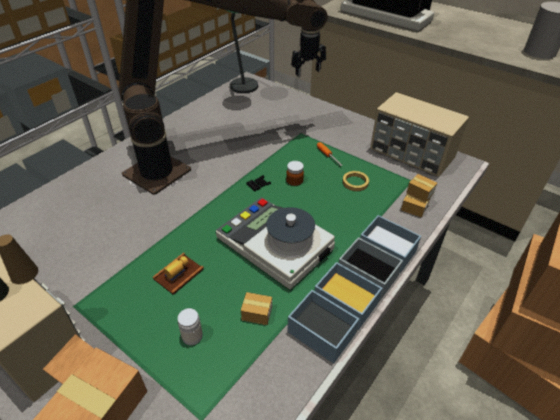

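```bash
python3 - <<'E'
import re
s=open('h.py').read()
s=s.replace('R=np.array(c["rotation"])','R=Rotation.from_euler("xyz",c["rotation"],degrees=True).as_matrix()').replace('import numpy as np, cv2','import numpy as np, cv2\nfrom scipy.spatial.transform import Rotation')
open('h.py','w').write(s)
from h import *
f=np.load('top0.npz');p=f['p']
cv2.imwrite('pics/c1.png',cv2.resize(p[130:300,255:440,::-1],None,fx=3.5,fy=3.5,interpolation=cv2.INTER_CUBIC)) 
E
python3 - <<'E'
from h import *
f=np.load('top0.npz');d=f['d']
for n,u,v in [('knob',328,162),('red',278,235),('blue',293,239),('yel',308,242),('white',323,246),('green',338,249),('weight',410,268),('jar',202,228),('buckle',232,269),('tape',175,147),('can',468,206),('box',405,171),('mat',180,200)]:
    print(n,world(f,d[v,u],u,v).round(4))
E
```

```text
knob [ 0.6511 -0.0199  0.1706]
red [0.4629 0.0765 0.0553]
blue [0.4592 0.0344 0.0547]
yel [ 0.4579 -0.007   0.0556]
white [ 0.4543 -0.0489  0.0537]
green [ 0.4529 -0.0898  0.0562]
weight [ 0.4352 -0.2864  0.0579]
jar [0.4449 0.281  0.0687]
buckle [0.3532 0.1884 0.0072]
tape [0.6727 0.422  0.0228]
can [ 0.6205 -0.4103  0.0948]
box [ 0.7047 -0.2462  0.0515]
mat [0.5224 0.3776 0.0029]
```

View pics/c1.png

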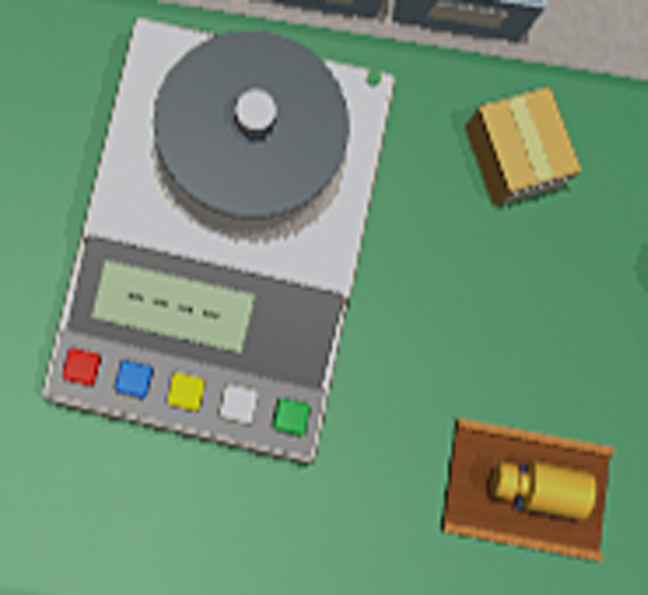

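```bash
python3 - <<'E'
from h import *
f=np.load('top0.npz');p=f['p'];d=f['d']
hsv=cv2.cvtColor(p,cv2.COLOR_RGB2HSV)
def cen(n,u,v,z,lo,hi,r=9):
    m=cv2.inRange(hsv,np.array(lo),np.array(hi));w=np.zeros_like(m);w[v-r:v+r+1,u-r:u+r+1]=1;m=(m>0)&(w>0)
    ys,xs=np.nonzero(m);print(n,len(xs),xs.mean().round(2),ys.mean().round(2),world(f,0,xs.mean(),ys.mean(),z).round(4))
cen('red',278,235,.055,(0,140,90),(8,255,255));cen('blue',293,239,.055,(95,120,90),(125,255,255))
cen('yel',308,242,.055,(22,140,100),(35,255,255));cen('green',338,249,.055,(45,140,60),(80,255,255))
cen('knob',328,162,.172,(0,0,165),(180,60,255),8)
g=cv2.inRange(d,0.01,3)
# lid disc via depth: height 0.137..0.147
vv,uu=np.mgrid[130:215,285:365]
P=np.array([world(f,d[v,u],u,v) for v,u in zip(vv.ravel(),uu.ravel())])
m=(P[:,2]>.133)&(P[:,2]<.152);c,r=cv2.minEnclosingCircle(P[m,:2].astype(np.float32));print('lid',m.sum(),np.round(c,4),r,np.median(P[m,2]))
vv,uu=np.mgrid[240:300,375:440]
P=np.array([world(f,d[v,u],u,v) for v,u in zip(vv.ravel(),uu.ravel())])
m=(P[:,2]>.036);print('weight',m.sum(),cv2.minAreaRect(P[m,:2].astype(np.float32)),P[m].mean(0),P[m,2].max())
m2=m&(P[:,2]>.047);q=P[m2,:2]-P[m2,:2].mean(0);_,_,V=np.linalg.svd(q,full_matrices=False);a=V[0]*np.sign(V[0][1]);s=q@a;print('axis',a,np.degrees(np.arctan2(a[1],a[0])),P[m2,:2].mean(0),s.min(),s.max())
s=(P[m,:2]-P[m2,:2].mean(0))@a
for lo in np.arange(-.05,.05,.005):
    k=(s>lo)&(s<lo+.005)
    if k.any(): print(round(lo,3),k.sum(),P[m][k,2].max().round(4))
m=(P[:,2]>.005)&(P[:,2]<.06);print('cradle',cv2.minAreaRect(P[m,:2].astype(np.float32)))
E
```

```text
red 83 277.72 234.45 [0.4643 0.0775 0.055 ]
blue 81 292.65 237.81 [0.4622 0.0359 0.055 ]
yel 87 307.67 241.52 [ 0.4591 -0.0059  0.055 ]
green 83 337.83 248.61 [ 0.454  -0.0894  0.055 ]
knob 96 327.78 160.88 [ 0.6535 -0.0189  0.172 ]
lid 2231 [ 0.6541 -0.018 ] 0.07372523844242096 0.1415503526238523
weight 368 ((0.39368289709091187, -0.1430240124464035), (0.04763219505548477, 0.3811967074871063), 14.322257995605469) [ 0.42786325 -0.27800684  0.09407928] 1.0870218777200342
axis [-0.29943535  0.95411659] 107.4236920273358 [ 0.42727232 -0.27753925] -0.051538101734823115 0.3300087760272091
-0.05 12 0.059
-0.045 22 0.0604
-0.04 31 0.0596
-0.035 27 0.0602
-0.03 32 0.0615
-0.025 25 0.059
-0.02 25 0.0597
-0.015 28 0.0597
-0.01 31 0.0607
-0.005 32 0.06
-0.0 18 0.0517
0.005 10 0.0551
0.01 21 0.0571
0.015 24 0.0546
0.02 12 0.0535
cradle ((0.43770548701286316, -0.29066208004951477), (0.13527104258537292, 0.16652128100395203), 6.439761638641357)
```

```bash
cat >> h.py <<'E'
def go(x,y,z,yaw,s=None):
    s=s or telemetry.observe();R=Rotation.from_euler("xyz",s["ee_rot"],degrees=True).as_matrix()
    d=R.T@(np.array([x,y,z])-s["position"])*1000
    t=-(yaw-s["ee_rot"][2]);t=(t+90)%180-90
    print("shift mm",d.round(1),"norm",np.linalg.norm(d).round(1),"turn rad",np.radians(t).round(3))
E
python3 - <<'E'
from h import *
go(.6535,-.0185,.235,176.5)
f=np.load('top0.npz');d=f['d']
vv,uu=np.mgrid[240:300,375:440]
P=np.array([world(f,d[v,u],u,v) for v,u in zip(vv.ravel(),uu.ravel()) if d[v,u]>.5])
m=(P[:,2]>.03)
print('weight',m.sum(),cv2.minAreaRect(P[m,:2].astype(np.float32)))
m2=P[:,2]>.047;c=P[m2,:2].mean(0);q=P[m2,:2]-c;_,_,V=np.linalg.svd(q,full_matrices=False);a=V[0]*np.sign(V[0][1]);s=q@a;print('axis',a,np.degrees(np.arctan2(a[1],a[0])),c,s.min(),s.max())
m=(P[:,2]>.006);print('cradle',cv2.minAreaRect(P[m,:2].astype(np.float32)))
E
```

```text
shift mm [-609.8 -438.3    6.8] norm 751.0 turn rad -0.337
weight 359 ((0.4333175718784332, -0.289054274559021), (0.07254240661859512, 0.03756888210773468), 89.63399505615234)
axis [0.02253478 0.99974606] 88.70874279084761 [ 0.43273625 -0.29402863] -0.0312202948809341 0.04127687658531724
cradle ((0.45134037733078003, -0.29434677958488464), (0.13434699177742004, 0.12877030670642853), 88.50830078125)
```

Emit:
play_rows:
  motion:
    - [0,-50,-36,0,0]
    - [0,-50,-36,0,0]
    - [0,-50,-36,0,0]
    - [0,-50,-36,0,0]
    - [0,-50,-36,0,0]
    - [0,-50,-36,0,0]
    - [0,-50,-36,0,0]
    - [0,-50,-36,0,0]
    - [0,-50,-36,0,0]
    - [0,-50,-36,0,0]

```text
time: 1.35
position: [0.5834, 0.0949, 0.2419]
ee_rot: [-180.0, -0.0, 157.2]
wrist_force: [0.7, -0.0, -0.7]
gripper_width: 0.0853
grasp_force: 0.0
```

Emit:
play_rows:
  motion:
    - [0,-55,-39,0,0]
    - [0,-35,-25,0,0]
    - [0,0,0,0,-0.17]
    - [0,0,0,0,-0.167]
    - [0,0,0,0,0]
    - [0,0,0,0,0]

```text
time: 2.1
position: [0.6383, 0.0072, 0.242]
ee_rot: [180.0, -0.0, 176.4]
wrist_force: [0.6, -0.7, 0.0]
gripper_width: 0.0856
grasp_force: 0.0
```

```bash
python3 - <<'E'
from h import *
s=telemetry.observe();print(s["position"],s["ee_rot"],s["joint_positions"].round(1));c=calibration("wrist");p,d=snapshot("wrist")
cv2.imwrite("pics/w1.png",p[:,:,::-1]);np.savez("w1.npz",p=p,d=d,**c);print(c)
vv,uu=np.mgrid[0:420:2,0:560:2];P=np.array([world(c,d[v,u],u,v) for v,u in zip(vv.ravel(),uu.ravel())]);ok=d[::2,::2].ravel()>.05
k=ok&(P[:,2]>.165)&(P[:,2]<.178)&(np.hypot(P[:,0]-.6535,P[:,1]+.0185)<.03)
print(k.sum());
if k.sum()>5: print(cv2.minEnclosingCircle(P[k,:2].astype(np.float32)),np.median(P[k,2]))
E
```

```text
[0.63832307 0.00717495 0.24197858] [ 1.79996928e+02 -3.51530904e-02  1.76388853e+02] [ -8.5  11.9  95.8   0.   72.4 -94.8]
{'camera_matrix': array([[312.84601909,   0.        , 277.38100543],
       [  0.        , 312.84601909, 209.73019525],
       [  0.        ,   0.        ,   1.        ]]), 'origin': array([0.55413483, 0.01238137, 0.37327717]), 'rotation': array([-1.91337313e+01,  2.36804155e-02,  8.63335940e+01])}
306
((0.654799222946167, -0.02083645947277546), 0.01488541066646576) 0.17029291114410644
```

View pics/w1.png

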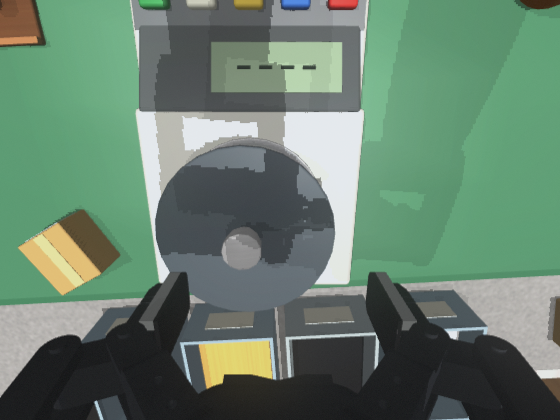

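```bash
python3 - <<'E'
from h import *
go(.6545,-.0200,.158,176.4)
E
```

```text
shift mm [-17.8 -26.1  84.1] norm 89.9 turn rad 0.0
```

Emit:
play_rows:
  motion:
    - [0,-18,-26,0,0]
    - [0,0,0,20,0]
    - [0,0,0,30,0]
    - [0,0,0,24,0]
    - [0,0,0,10,0]
    - [0.4,0,0,0,0]
    - [0.8,0,0,0,0]
    - [1,0,0,0,0]
    - [1,0,0,0,0]
    - [1,0,0,0,0]
  force: 40

```text
time: 3.4
position: [0.6557, -0.0202, 0.16]
ee_rot: [-180.0, 0.1, 176.5]
wrist_force: [-0.3, -0.5, 5.0]
gripper_width: 0.027
grasp_force: 39.8
```

Emit:
play_rows:
  motion:
    - [1,0,0,-4,0]
    - [1,0,0,-8,0]
    - [1,0,0,-15,0]
    - [1,0,0,-20,0]
    - [1,0,0,-20,0]
    - [1,0,0,-10,0]
    - [1,0,0,0,0]
    - [1,0,0,0,0]

```text
time: 4.4
position: [0.6544, -0.0199, 0.2344]
ee_rot: [180.0, -0.1, 176.5]
wrist_force: [-0.6, -0.3, -2.5]
gripper_width: 0.027
grasp_force: 39.5
```

```bash
python3 - <<'E'
from h import *
go(.62,.24,.225,176.4)
c=calibration("wrist");p,d=snapshot("wrist")
cv2.imwrite("pics/w2.png",p[:,:,::-1])
E
```

```text
shift mm [ 50.1 257.4   9.5] norm 262.4 turn rad 0.002
```

View pics/w2.png

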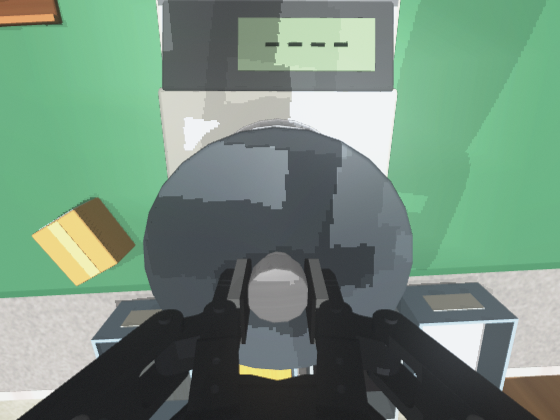

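The lid hangs level in the jaws, with the knob at (278,288), and it is clear of the guard.

Emit:
play_rows:
  motion:
    - [1,3,15,0,0]
    - [1,6,30,0,0]
    - [1,8,42,0,0]
    - [1,9,45,0,0]
    - [1,9,45,0,0]
    - [1,8,40,0,0]
    - [1,5,28,0,0]
    - [1,2,12,0,0]
    - [1,0,0,0,0]
    - [1,0,0,0,0]

```text
time: 5.7
position: [0.6208, 0.2386, 0.2351]
ee_rot: [-180.0, -0.0, 176.5]
wrist_force: [0.8, -0.4, -2.0]
gripper_width: 0.0274
grasp_force: 39.7
```

Emit:
play_rows:
  motion:
    - [1,0,0,15,0]
    - [1,0,0,30,0]
    - [1,0,0,40,0]
    - [1,0,0,40,0]
    - [1,0,0,30,0]
    - [1,0,0,20,0]
    - [1,0,0,12,0]
    - [1,0,0,6,0]
    - [1,0,0,0,0]
    - [1,0,0,0,0]

```text
time: 6.95
position: [0.6215, 0.2398, 0.0437]
ee_rot: [180.0, 0.1, 176.5]
wrist_force: [-0.2, 0.2, -2.4]
gripper_width: 0.0267
grasp_force: 39.7
```

Emit:
play_rows:
  motion:
    - [1,0,0,5,0]
    - [1,0,0,4,0]
    - [1,0,0,2,0]
    - [1,0,0,1,0]
    - [1,0,0,1,0]
    - [1,0,0,1,0]
    - [1,0,0,0,0]
    - [1,0,0,0,0]

```text
time: 7.95
position: [0.6207, 0.2396, 0.0284]
ee_rot: [180.0, 0.0, 176.5]
wrist_force: [-0.3, 0.5, -2.7]
gripper_width: 0.027
grasp_force: 39.7
```

Emit:
play_rows:
  motion:
    - [1,0,0,0.5,0]
    - [1,0,0,0.5,0]
    - [1,0,0,0.5,0]
    - [1,0,0,0,0]

```text
time: 8.45
position: [0.6208, 0.2396, 0.028]
ee_rot: [-180.0, -0.0, 176.5]
wrist_force: [-3.6, -0.6, 4.6]
gripper_width: 0.0272
grasp_force: 40.3
```

Emit:
play_rows:
  motion:
    - [0.5,0,0,0,0]
    - [0.3,0,0,0,0]
    - [0.2,0,0,0,0]
    - [0.2,0,0,0,0]
    - [0.2,0,0,-10,0]
    - [0.2,0,0,-30,0]
    - [0.2,0,0,-50,0]
    - [0.2,0,0,-50,0]
    - [0.5,0,0,0,0]
    - [1,0,0,0,0]

```text
time: 9.7
position: [0.6204, 0.2395, 0.1671]
ee_rot: [180.0, 0.0, 176.5]
wrist_force: [0.1, 0.6, -0.1]
gripper_width: 0.0326
grasp_force: 0.0
```

```bash
python3 - <<'E'
from h import *
go(.462,.0357,.12,176.5)
p,d=snapshot("top");c=calibration("top")
cv2.imwrite("pics/t2.png",p[:,:,::-1])
vv,uu=np.mgrid[120:220,200:290]
P=np.array([world(c,d[v,u],u,v) for v,u in zip(vv.ravel(),uu.ravel()) if d[v,u]>.5])
k=(P[:,2]>.006)&(P[:,2]<.016)&(np.hypot(P[:,0]-.62,P[:,1]-.24)<.08);print(k.sum(),np.median(P[k],0), P[k].max(0))
E
```

```text
shift mm [ 145.8 -213.1   47.1] norm 262.4 turn rad 0.0
903 [0.60870948 0.2127242  0.0097058 ] [0.68495378 0.26552775 0.01540436]
```

Emit:
play_rows:
  motion:
    - [1,36,-53,0,0]
    - [1,36,-53,0,0]
    - [1,36,-53,0,0]
    - [1,37,-54,0,0]
    - [1,0,0,40,0]
    - [1,0,0,40,0]
    - [1,0,0,0,0]
    - [1,0,0,0,0]

```text
time: 10.75
position: [0.4679, 0.0419, 0.0871]
ee_rot: [180.0, -0.0, 176.5]
wrist_force: [0.4, -0.0, 0.2]
gripper_width: -0.0001
grasp_force: 0.0
```

```bash
python3 - <<'E'
from h import *
go(.4622,.0357,.068,176.5)
s=telemetry.observe();print(s["position"],s["gripper_width"],s["wrist_force"])
c=calibration("wrist");p,d=snapshot("wrist")
cv2.imwrite("pics/w3.png",p[:,:,::-1])
hsv=cv2.cvtColor(p,cv2.COLOR_RGB2HSV)
for n,lo,hi in [('red',(0,140,60),(8,255,255)),('blue',(95,140,60),(125,255,255)),('yel',(20,140,80),(35,255,255))]:
    m=cv2.inRange(hsv,lo,hi);N,L,S,C=cv2.connectedComponentsWithStats(m);i=S[1:,4].argmax()+1;print(n,S[i],C[i],world(c,0,*C[i],.055).round(4))
E
```

```text
shift mm [ 5.3 -6.5 19.1] norm 20.8 turn rad 0.001
[0.46785211 0.04189038 0.08708016] -0.00013250848632024602 [ 0.41763381 -0.02148378  0.21756216]
red [ 312  223   47   44 1831] [334.74057892 244.32168214] [0.4633 0.0749 0.055 ]
blue [ 242  223   44   43 1663] [262.75466025 242.19362598] [0.4594 0.0337 0.055 ]
yel [ 169  223   48   43 1908] [192.92976939 243.87473795] [ 0.458  -0.0064  0.055 ]
```

View pics/w3.png

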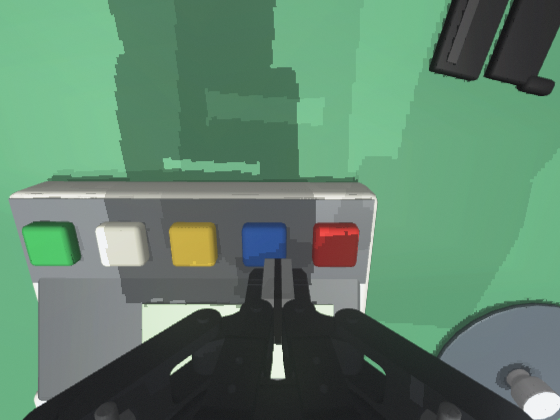

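Emit:
play_rows:
  motion:
    - [1,6,-7,0,0]
    - [1,0,0,12,0]
    - [1,0,0,8,0]
    - [1,0,0,2,0]
    - [1,0,0,2,0]
    - [1,0,0,1,0]
    - [1,0,0,0,0]
    - [1,0,0,0,0]

```text
time: 11.8
position: [0.4611, 0.0352, 0.0619]
ee_rot: [180.0, -0.0, 176.5]
wrist_force: [-2.4, -0.5, 3.9]
gripper_width: -0.0004
grasp_force: 2.1
```

Emit:
play_rows:
  motion:
    - [1,0,0,1,0]
    - [1,0,0,1,0]
    - [1,0,0,1,0]
    - [1,0,0,0,0]
    - [1,0,0,0,0]

```text
time: 12.42
position: [0.4613, 0.0352, 0.0608]
ee_rot: [-180.0, -0.1, 176.5]
wrist_force: [-9.7, -0.1, 17.7]
gripper_width: -0.0001
grasp_force: 8.9
```

Emit:
play_rows:
  motion:
    - [1,0,0,-10,0]
    - [1,0,0,-18,0]
    - [1,0,-42,0,0]
    - [1,0,0,0,0]
    - [1,0,0,0,0]
    - [1,0,0,15,0]
    - [1,0,0,6,0]
    - [1,0,0,2,0]
    - [1,0,0,2,0]
    - [1,0,0,1,0]

```text
time: 13.68
position: [0.4583, -0.0063, 0.061]
ee_rot: [180.0, -0.1, 176.5]
wrist_force: [-5.0, 3.1, 10.4]
gripper_width: 0.0002
grasp_force: 5.0
```

Emit:
play_rows:
  motion:
    - [1,0,0,1,0]
    - [1,0,0,0.5,0]
    - [1,0,0,0,0]
    - [1,0,0,0,0]

```text
time: 14.18
position: [0.4584, -0.0063, 0.0609]
ee_rot: [179.9, -0.2, 176.5]
wrist_force: [-7.9, 2.6, 14.6]
gripper_width: -0.0003
grasp_force: 7.2
```

Emit:
play_rows:
  motion:
    - [1,0,0,-10,0]
    - [1,0,0,-50,0]
    - [1,0,0,-60,0]
    - [0.5,2,-60,-20,0]
    - [0,2,-60,0,0]
    - [0,2,-60,0,0]
    - [0,2,-60,0,0]
    - [0,0,-17,0,0.17]
    - [0,0,0,0,0.17]
    - [0,0,0,0,0.17]

```text
time: 15.42
position: [0.4351, -0.2632, 0.199]
ee_rot: [-179.9, 0.1, 146.9]
wrist_force: [-0.1, -0.3, -0.3]
gripper_width: 0.0856
grasp_force: 0.0
```

Emit:
play_rows:
  motion:
    - [0,0,0,0,0.17]
    - [0,0,0,0,0.17]
    - [0,0,0,0,0.17]
    - [0,0,0,0,0.17]
    - [0,0,0,0,0.17]
    - [0,0,0,0,0.167]
    - [0,0,0,0,0]
    - [0,0,0,0,0]

```text
time: 16.42
position: [0.4352, -0.2623, 0.1991]
ee_rot: [180.0, 0.0, 89.2]
wrist_force: [0.1, -0.5, -0.7]
gripper_width: 0.0856
grasp_force: 0.0
```

```bash
python3 - <<'E'
from h import *
s=telemetry.observe();print(s["position"],s["ee_rot"],s["joint_positions"].round(1));c=calibration("wrist");p,d=snapshot("wrist")
cv2.imwrite("pics/w4.png",p[:,:,::-1]);np.savez("w4.npz",p=p,d=d,**c)
vv,uu=np.mgrid[0:420,0:560];K=c["camera_matrix"];R=Rotation.from_euler("xyz",c["rotation"],degrees=True).as_matrix()
r=np.stack([(uu-K[0,2])/K[0,0],-(vv-K[1,2])/K[1,1],-np.ones(uu.shape)],-1)
P=(c["origin"]+(r*d[...,None])@R.T)[d>.05]
k=(P[:,2]>.03)&(P[:,2]<.066)&(abs(P[:,0]-.433)<.045)&(abs(P[:,1]+.289)<.06)
Q=P[k];print(k.sum(),cv2.minAreaRect(Q[:,:2].astype(np.float32)))
for y in np.arange(-.35,-.23,.006):
    k=(Q[:,1]>y)&(Q[:,1]<y+.006)
    if k.sum()>5:print(round(y,3),k.sum(),Q[k,0].min().round(4),Q[k,0].max().round(4),Q[k,0].mean().round(4),Q[k,2].max().round(4))
go(.434,-.261,.04,89)
E
```

```text
[ 0.43523988 -0.26227721  0.19913393] [1.79972536e+02 4.31810772e-02 8.91628133e+01] [-42.5  -2.6 115.9  -0.   66.6 -41.7]
2532 ((0.4356484115123749, -0.2915574908256531), (0.07209111005067825, 0.03781392425298691), 88.32498931884766)
-0.332 39 0.418 0.4513 0.4369 0.0584
-0.326 193 0.4169 0.4537 0.435 0.0593
-0.32 204 0.4161 0.4537 0.435 0.0596
-0.314 213 0.4161 0.4536 0.4348 0.0591
-0.308 211 0.4164 0.4535 0.435 0.059
-0.302 217 0.4165 0.4535 0.435 0.0595
-0.296 220 0.4168 0.4534 0.4353 0.0592
-0.29 225 0.417 0.4534 0.4352 0.0594
-0.284 361 0.4173 0.4535 0.4354 0.059
-0.278 87 0.4271 0.4438 0.4357 0.0491
-0.272 134 0.4225 0.4497 0.4361 0.0539
-0.266 177 0.4226 0.4497 0.4363 0.0542
-0.26 251 0.4228 0.4497 0.4359 0.0538
shift mm [  1.3  -1.3 159.1] norm 159.1 turn rad 0.002
```

View pics/w4.png

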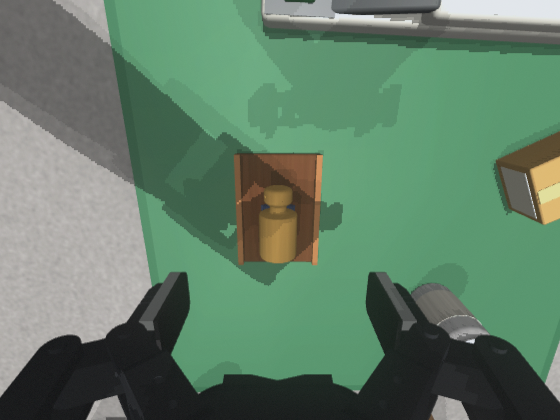

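Emit:
play_rows:
  motion:
    - [0.3,0,0,40,0]
    - [0.45,0,0,40,0]
    - [0.45,0,0,40,0]
    - [0.45,0,0,25,0]
    - [0.45,0,0,11,0]
    - [0.45,0,0,5,0]
    - [0.45,0,0,0,0]
    - [0.45,0,0,0,0]
  force: 20

```text
time: 17.48
position: [0.4359, -0.2627, 0.0392]
ee_rot: [179.9, 0.1, 89.0]
wrist_force: [0.4, 0.1, 0.4]
gripper_width: 0.0469
grasp_force: 0.0
```

```bash
python3 - <<'E'
from h import *
s=telemetry.observe();print(s["position"],s["gripper_width"],s["wrist_force"])
p,d=snapshot("wrist");cv2.imwrite("pics/w5.png",p[:,:,::-1])
E
```

```text
[ 0.43586019 -0.26267219  0.03922514] 0.04689703343547727 [0.38252126 0.13191263 0.38617076]
```

View pics/w5.png

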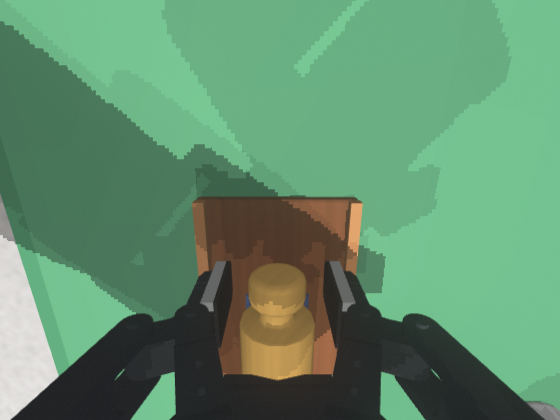

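The pads at (217,300) and (340,300) straddle the knob at (277,288). I'll close lightly and lift so the weight can swing upright.

Emit:
play_rows:
  motion:
    - [0.6,0,0,0,0]
    - [0.8,0,0,0,0]
    - [1,0,0,0,0]
    - [1,0,0,0,0]
    - [1,0,0,0,0]
    - [1,0,0,-3,0]
    - [1,0,0,-5,0]
    - [1,0,0,-8,0]
    - [1,0,0,-10,0]
    - [1,0,0,-10,0]

```text
time: 18.77
position: [0.4348, -0.2618, 0.0745]
ee_rot: [-180.0, -0.0, 89.0]
wrist_force: [-0.2, -1.3, -5.3]
gripper_width: 0.0267
grasp_force: 20.0
```

Emit:
play_rows:
  motion:
    - [1,0,0,-10,0]
    - [1,0,0,-12,0]
    - [1,0,0,-12,0]
    - [1,0,0,-12,0]
    - [1,0,0,-12,0]
    - [1,0,0,-12,0]
    - [1,0,0,-8,0]
    - [1,0,0,0,0]
    - [1,0,0,0,0]

```text
time: 19.9
position: [0.4348, -0.2618, 0.1516]
ee_rot: [-180.0, -0.0, 89.0]
wrist_force: [0.1, 0.4, -5.2]
gripper_width: 0.0261
grasp_force: 20.0
```

```bash
python3 - <<'E'
from h import *
s=telemetry.observe();print(s["position"],s["gripper_width"],s["wrist_force"],s["torque"])
p,d=snapshot("wrist");p2,_=snapshot("scene");a=p[200:420,140:420];b=cv2.resize(p2[180:320,100:250],(480,448),interpolation=cv2.INTER_CUBIC)
o=np.zeros((448,760,3),np.uint8);o[:220,:280]=a;o[:,280:]=b
cv2.imwrite("pics/w6.png",o[:,:,::-1])
E
```

```text
[ 0.43483594 -0.2617923   0.15159496] 0.026128029407593303 [ 0.08655324  0.35963691 -5.23701253] [ 0.05681772  0.09093303 -0.02564373]
```

View pics/w6.png

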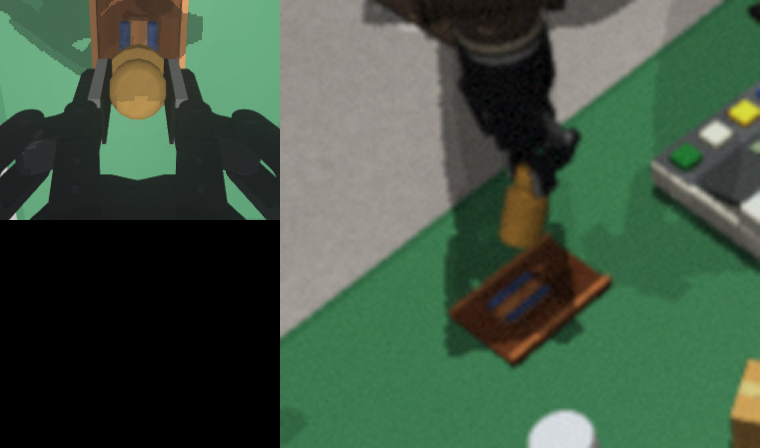

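The weight hangs upright by its knob over the empty cradle. I'll raise it and carry it over the pan.

Emit:
play_rows:
  motion:
    - [1,0,0,-8,0]
    - [1,0,0,-15,0]
    - [1,0,0,-20,0]
    - [1,0,0,-20,0]
    - [1,0,0,-15,0]
    - [1,0,0,-8,0]
    - [1,6,5,-4,0]
    - [1,12,10,0,0]
    - [1,18,16,0,0]
    - [1,22,19,0,0]

```text
time: 21.25
position: [0.4866, -0.2034, 0.241]
ee_rot: [-179.9, -0.1, 89.0]
wrist_force: [-0.6, 0.3, -4.5]
gripper_width: 0.0267
grasp_force: 20.2
```

Emit:
play_rows:
  motion:
    - [1,25,22,0,0]
    - [1,25,22,0,0]
    - [1,25,22,0,0]
    - [1,25,22,0,0]
    - [1,25,22,0,0]
    - [1,22,19,0,0]
    - [1,18,16,0,0]
    - [1,12,10,0,0]
    - [1,8,7,0,0]
    - [1,4,3,0,0]

```text
time: 22.5
position: [0.6545, -0.0186, 0.2419]
ee_rot: [-180.0, 0.0, 89.0]
wrist_force: [0.7, -0.3, -4.8]
gripper_width: 0.0262
grasp_force: 20.3
```

```bash
python3 - <<'E'
from h import *
s=telemetry.observe();print(s["position"],s["gripper_width"],s["wrist_force"],s["torque"])
c=calibration("wrist");p,d=snapshot("wrist")
K=c["camera_matrix"];R=Rotation.from_euler("xyz",c["rotation"],degrees=True).as_matrix()
vv,uu=np.mgrid[0:420,0:560]
r=np.stack([(uu-K[0,2])/K[0,0],-(vv-K[1,2])/K[1,1],-np.ones(uu.shape)],-1)
P=c["origin"]+(r*d[...,None])@R.T
hsv=cv2.cvtColor(p,cv2.COLOR_RGB2HSV);m=(cv2.inRange(hsv,(12,80,60),(32,255,255))>0)&(d>.05)
Q=P[m];k=np.linalg.norm(Q[:,:2]-s["position"][:2],axis=1)<.03;Q=Q[k];T=Q[Q[:,2]>np.percentile(Q[:,2],97)-.008]
A=np.c_[T[:,:2]-T[:,:2].mean(0),np.ones(len(T))];co=np.linalg.lstsq(A,T[:,2],rcond=None)[0];print(len(T),'top slope deg',np.degrees(co[:2]),T.mean(0),T[:,2].max())
p2,d2=snapshot("top");c2=calibration("top")
vv,uu=np.mgrid[130:215,285:365]
P=np.array([world(c2,d2[v,u],u,v) for v,u in zip(vv.ravel(),uu.ravel()) if d2[v,u]>.5])
k=(P[:,2]>.127)&(P[:,2]<.143)&(np.hypot(P[:,0]-.654,P[:,1]+.019)<.085);print('rim',k.sum());
if k.sum()>8: print(cv2.minEnclosingCircle(P[k,:2].astype(np.float32)))
E
```

```text
[ 0.6544808  -0.01855727  0.24193997] 0.02620762753444003 [ 0.65298142 -0.32561771 -4.81594756] [-0.05389591  0.0103782  -0.00355989]
2345 top slope deg [  4.72952247 -18.33683144] [ 0.65466422 -0.01780739  0.24936038] 0.3044063740426401
rim 0
```

```bash
cat > tilt.py <<'E'
from h import *
s=telemetry.observe();t=s["position"]
c=calibration("wrist");p,d=snapshot("wrist");np.savez("wt.npz",p=p,d=d,t=t,**c)
K=c["camera_matrix"];R=Rotation.from_euler("xyz",c["rotation"],degrees=True).as_matrix()
vv,uu=np.mgrid[0:420,0:560]
r=np.stack([(uu-K[0,2])/K[0,0],-(vv-K[1,2])/K[1,1],-np.ones(uu.shape)],-1)
P=c["origin"]+(r*d[...,None])@R.T
hsv=cv2.cvtColor(p,cv2.COLOR_RGB2HSV);m=(cv2.inRange(hsv,(12,80,40),(32,255,255))>0)&(d>.05)&(abs(P[...,2]-t[2]-.003)<.02)&(np.linalg.norm(P[...,:2]-t[:2],axis=-1)<.025)
T=P[m]
for lo in np.arange(-.02,.022,.004):
    k=abs(T[:,1]-t[1]-lo-.002)<.002;k2=k&(abs(T[:,0]-t[0])<.005)
    if k2.sum()>3: print(f"y{lo+.002:+.3f} n{k.sum()} z-tcp mm {1000*(np.median(T[k2,2])-t[2]):.1f} x width {1000*np.ptp(T[k,0]):.1f}")
E
python3 tilt.py
```

```text
y-0.010 n139 z-tcp mm 10.6 x width 26.5
y-0.006 n406 z-tcp mm 10.2 x width 27.1
y-0.002 n509 z-tcp mm 8.5 x width 26.2
y+0.002 n557 z-tcp mm 6.8 x width 26.4
y+0.006 n523 z-tcp mm 5.2 x width 26.3
y+0.010 n507 z-tcp mm 3.1 x width 23.8
y+0.014 n116 z-tcp mm 0.5 x width 12.3
```

The fit shows the weight still leaning about 24°, held by pad friction. Small shakes along the swing direction should let gravity bring it plumb.

Emit:
play_rows:
  motion:
    - [1,-14,0,0,0]
    - [1,14,0,0,0]
    - [1,-14,0,0,0]
    - [1,14,0,0,0]
    - [1,-14,0,0,0]
    - [1,14,0,0,0]
    - [1,-14,0,0,0]
    - [1,14,0,0,0]
    - [1,0,0,0,0]
    - [1,0,0,0,0]

```text
time: 23.9
position: [0.6543, -0.0186, 0.2421]
ee_rot: [180.0, 0.0, 89.1]
wrist_force: [-1.6, 0.1, -4.0]
gripper_width: 0.0265
grasp_force: 20.0
```

```bash
python3 tilt.py
```

```text
y-0.014 n22 z-tcp mm 6.3 x width 9.1
y-0.010 n218 z-tcp mm 7.3 x width 26.5
y-0.006 n358 z-tcp mm 7.2 x width 26.2
y-0.002 n424 z-tcp mm 6.9 x width 26.3
y+0.002 n457 z-tcp mm 6.7 x width 27.2
y+0.006 n515 z-tcp mm 6.4 x width 26.0
y+0.010 n623 z-tcp mm 5.8 x width 31.8
y+0.014 n254 z-tcp mm 0.2 x width 11.8
```

Emit:
play_rows:
  motion:
    - [1,-14,0,0,0]
    - [1,14,0,0,0]
    - [1,-14,0,0,0]
    - [1,14,0,0,0]
    - [1,0,0,10,0]
    - [1,0,0,20,0]
    - [1,0,0,25,0]
    - [1,0,0,18,0]
    - [1,0,0,8,0]
    - [1,0,0,0,0]

```text
time: 25.2
position: [0.654, -0.0188, 0.1602]
ee_rot: [-179.9, -0.0, 89.0]
wrist_force: [0.5, -0.1, -4.7]
gripper_width: 0.0267
grasp_force: 20.2
```

```bash
python3 tilt.py
```

```text
y-0.014 n30 z-tcp mm 5.9 x width 11.6
y-0.010 n222 z-tcp mm 7.0 x width 26.5
y-0.006 n358 z-tcp mm 6.9 x width 25.9
y-0.002 n402 z-tcp mm 6.9 x width 26.3
y+0.002 n460 z-tcp mm 6.8 x width 26.8
y+0.006 n523 z-tcp mm 6.7 x width 26.5
y+0.010 n635 z-tcp mm 5.9 x width 32.4
y+0.014 n273 z-tcp mm 0.5 x width 12.0
```

Upright to about 1° now. I'll lower it slowly; contact should come near TCP z 0.145.

Emit:
play_rows:
  motion:
    - [1,0,0,6,0]
    - [1,0,0,4,0]
    - [1,0,0,2,0]
    - [1,0,0,1,0]
    - [1,0,0,1,0]
    - [1,0,0,0.5,0]
    - [1,0,0,0,0]
    - [1,0,0,0,0]

```text
time: 26.25
position: [0.6544, -0.0187, 0.1467]
ee_rot: [180.0, 0.0, 89.0]
wrist_force: [0.2, -0.7, -4.9]
gripper_width: 0.0265
grasp_force: 20.2
```

Emit:
play_rows:
  motion:
    - [1,0,0,0.5,0]
    - [1,0,0,0.5,0]
    - [1,0,0,0.5,0]
    - [1,0,0,0.5,0]
    - [1,0,0,0,0]
    - [1,0,0,0,0]

```text
time: 27.0
position: [0.6545, -0.0189, 0.1451]
ee_rot: [180.0, 0.0, 89.0]
wrist_force: [-1.1, -0.5, -2.0]
gripper_width: 0.0264
grasp_force: 20.5
```

Emit:
play_rows:
  motion:
    - [1,0,0,0.4,0]
    - [1,0,0,0,0]
    - [1,0,0,0,0]

```text
time: 27.38
position: [0.6546, -0.019, 0.145]
ee_rot: [180.0, 0.0, 89.0]
wrist_force: [-1.5, -1.5, 2.4]
gripper_width: 0.026
grasp_force: 20.7
```

Emit:
play_rows:
  motion:
    - [0.66,0,0,0,0]
    - [0.62,0,0,0,0]
    - [0.57,0,0,0,0]
    - [0.5,0,0,0,0]
    - [0.5,0,0,0,0]
    - [0.5,0,0,-8,0]
    - [0.5,0,0,-20,0]
    - [0.5,0,0,-40,0]
    - [0.5,0,0,-30,0]
    - [0.5,0,0,0,0]

```text
time: 28.62
position: [0.6565, -0.0191, 0.2481]
ee_rot: [179.5, 0.1, 89.0]
wrist_force: [0.3, 0.0, -0.7]
gripper_width: 0.0426
grasp_force: 0.0
```

```bash
python3 - <<'E'
from h import *
s=telemetry.observe();print(s["position"],s["gripper_width"])
c=calibration("wrist");p,d=snapshot("wrist");cv2.imwrite("pics/w7.png",p[:,:,::-1])
K=c["camera_matrix"];R=Rotation.from_euler("xyz",c["rotation"],degrees=True).as_matrix()
vv,uu=np.mgrid[0:420,0:560]
r=np.stack([(uu-K[0,2])/K[0,0],-(vv-K[1,2])/K[1,1],-np.ones(uu.shape)],-1)
P=(c["origin"]+(r*d[...,None])@R.T)[d>.05]
k=(np.hypot(P[:,0]-.6545,P[:,1]+.019)<.03)&(P[:,2]>.147)&(P[:,2]<.156);print('knob',k.sum(),cv2.minEnclosingCircle(P[k,:2].astype(np.float32)),np.median(P[k,2]))
q=(np.hypot(P[:,0]-.6545,P[:,1]+.019)<.09)&(P[:,2]>.131)&(P[:,2]<.143);print('rim',q.sum(),cv2.minEnclosingCircle(P[q,:2].astype(np.float32)) if q.sum()>5 else '')
go(.4535,-.0895,.24,176.5)
E
```

```text
[ 0.6564898  -0.01911314  0.24809429] 0.0426404336346206
knob 917 ((0.6546513438224792, -0.021052589640021324), 0.013927812688052654) 0.15125315127000769
rim 2885 ((0.6556616425514221, -0.020290866494178772), 0.06988692283630371)
shift mm [ -74.  -200.6    4.2] norm 213.8 turn rad -1.527
```

View pics/w7.png

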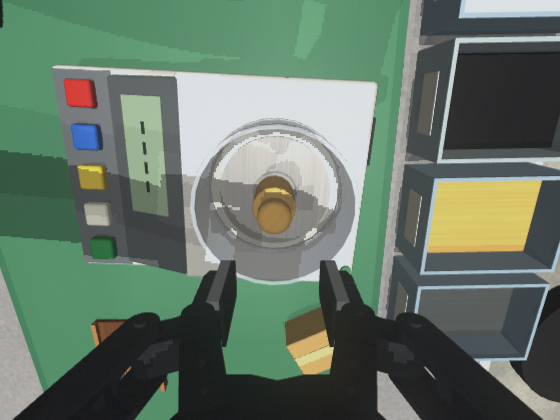

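The weight stands upright with its knob at (275,212), within 1 mm of the guard's centre. Green key next.

Emit:
play_rows:
  motion:
    - [0.8,-18,-50,0,0]
    - [1,-18,-50,0,0]
    - [1,-19,-50,0,0]
    - [1,-19,-51,0,-0.17]
    - [1,0,0,0,-0.17]
    - [1,0,0,0,-0.17]
    - [1,0,0,0,-0.17]
    - [1,0,0,0,-0.17]
    - [1,0,0,0,-0.17]
    - [1,0,0,0,-0.17]

```text
time: 29.92
position: [0.4512, -0.0889, 0.2406]
ee_rot: [180.0, -0.2, 157.5]
wrist_force: [-0.6, 1.0, -0.9]
gripper_width: 0.0002
grasp_force: 0.0
```

Emit:
play_rows:
  motion:
    - [1,0,0,0,-0.17]
    - [1,0,0,0,-0.167]
    - [1,0,0,50,0]
    - [1,0,0,50,0]
    - [1,0,0,50,0]
    - [1,0,0,0,0]
    - [1,0,0,0,0]

```text
time: 30.8
position: [0.4527, -0.0895, 0.0933]
ee_rot: [-180.0, 0.1, 176.5]
wrist_force: [0.0, -0.1, 1.3]
gripper_width: 0.0002
grasp_force: 0.0
```

```bash
python3 - <<'E'
from h import *
s=telemetry.observe();print(s["position"],s["gripper_width"],s["wrist_force"])
go(.4533,-.0901,.068,176.5)
E
```

```text
[ 0.45271042 -0.08954779  0.09325385] 0.00023447712263720397 [ 0.01920134 -0.11606251  1.26725015]
shift mm [-0.6 -0.5 25.3] norm 25.3 turn rad 0.0
```

Emit:
play_rows:
  motion:
    - [1,0,0,18,0]
    - [1,0,0,7,0]
    - [1,0,0,2,0]
    - [1,0,0,2,0]
    - [1,0,0,2,0]
    - [1,0,0,1,0]
    - [1,0,0,1,0]
    - [1,0,0,0,0]
    - [1,0,0,0,0]

```text
time: 31.92
position: [0.4529, -0.0896, 0.0609]
ee_rot: [-180.0, 0.0, 176.5]
wrist_force: [-3.4, 0.3, 11.0]
gripper_width: 0.0
grasp_force: 5.8
```

Emit:
play_rows:
  motion:
    - [1,0,0,0.7,0]
    - [1,0,0,0,0]
    - [1,0,0,-8,0]
    - [1,0,0,-40,0]
    - [1,0,0,-60,0]
    - [1,0,0,-50,0]
    - [1,0,0,0,0]
    - [1,0,0,0,0]
    - [1,0,0,0,0]

```text
time: 33.05
position: [0.4508, -0.0888, 0.2141]
ee_rot: [179.9, -0.2, 176.5]
wrist_force: [-0.8, -1.0, -0.3]
gripper_width: 0.0006
grasp_force: 0.0
```

```bash
python3 - <<'E'
from h import *
p,d=snapshot("top");c=calibration("top");f=np.load('top0.npz');d0=f['d']
for n,u,v in [('jar',202,228),('tape',164,160),('can',468,206),('box',405,171)]: print(n,d0[v,u]-d[v,u], np.abs(p[v-6:v+7,u-6:u+7].astype(int)-f['p'][v-6:v+7,u-6:u+7]).mean())
def ctr(lo,hi,x,y,r):
    vv,uu=np.mgrid[100:300,150:440];ok=d[vv,uu]>.5
    P=np.array([world(c,d[v,u],u,v) for v,u in zip(vv[ok],uu[ok])]);k=(P[:,2]>lo)&(P[:,2]<hi)&(np.hypot(P[:,0]-x,P[:,1]-y)<r)
    print(k.sum(),cv2.minEnclosingCircle(P[k,:2].astype(np.float32)) if k.sum() else '',np.median(P[k,2]) if k.sum() else '')
ctr(.145,.16,.6545,-.019,.03);ctr(.006,.016,.62,.24,.09);ctr(.03,.06,.62,.24,.04)
for n,u,v in [('red',278,235),('blue',293,239),('yel',308,242),('white',323,246),('green',338,249)]:print(n,world(c,d[v,u],u,v)[2].round(4))
print(telemetry.observe()["position"],telemetry.observe()["time"])
E
```

```text
jar 0.0032855272 7.895463510848126
tape -0.003401637 6.3629191321499015
can -0.0020343065 7.927021696252465
box -0.00016415119 7.431952662721893
90 ((0.6531641483306885, -0.019071213901042938), 0.014357596635818481) 0.15052819051468846
1708 ((0.6253229975700378, 0.24395491182804108), 0.08038173615932465) 0.009774991295688706
82 ((0.6175513863563538, 0.24027074873447418), 0.01457175612449646) 0.03781194115228126
red 0.0555
blue 0.0547
yel 0.0545
white 0.5213
green 0.519
[ 0.45096833 -0.08882234  0.21418124] 33.1
```

The weight stands upright and centred, the lid lies flat with its knob top at 38–40 mm, and the bystanders haven't moved. The keys not hidden by the arm are up, so I'm handing in.

```bash
python3 -c "
from cell import workorder
print(workorder.close_job())"
```

```text
the job is handed in; nothing more can be done
None
```

The job is handed in at about 33 s: lid laid flat on the bench knob up, blue then yellow pressed right down with the pan empty, weight upright and centred on the pan, then green pressed; the final check could not see the green and white keys under the arm, so I did not confirm those two were up.

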